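# Shut and lock the stone chest

### The arm

A 7-joint arm with a two-finger parallel gripper is mounted at the origin on a cart in front of the work surface, level with it; the furniture and walls round the work are solid. World frame = base frame: x ahead of the robot, y to its left, z up, the work surface at z = 0. Lengths are in m, angles in rad, forces in N, time in s.
With the tool pointing down it reaches from about 0.35 to 0.9 m from the base axis. Payload 8.1 kg.
Tool frame: the origin (TCP) lies at the very end of the fingers, on their centre line; the grasp point (between the pads) lies 19 mm behind it; x points along the fingers, y is the direction in which the jaws open and shut, and the axes are right-handed (so a half turn about x gives the same grasp; the last joint's range is limited). The gripper opens to 92 mm and grips with 3 to 60 N. Pads are 19 mm wide; open, the fingers measure 130 mm over their backs; the gripper's body (75 mm by 190 mm) begins 47 mm behind the grasp point.
Start: joints at [-1.228, 0.434, 0.025, 1.573, -0.012, 1.134, -0.075], TCP at [0.27, 0.564, 0.227] pointing down, gripper open.
Joint ranges: [-2.62, 2.62], [-0.44, 2.09], [-1.27, 1.32], [0.08, 2.57], [-1.32, 4.46], [0.12, 2], [-2.74, 2.74]. Speed limits (rad/s): [2.22, 2.22, 3.01, 3.01, 3.14, 3.14, 3.14].

### API

Orientations are given as a rotation vector (axis times angle).
In Python, from cell import * gives the robot as it stands.
- The arm moves only by the shell command python3 -m handwheel 'ROWS' [FORCE]. ROWS is JSON, a list of rows, each a list of 7 numbers: the opening, from 0 (shut) to 1 (fully open), then the shift along the tool's x, y, z in m, then the turn, a rotation vector about the tool's x, y, z in rad. A call has 1 to 10 rows; each row shifts and turns the commanded pose from where the row before left it, along the tool's axes as they then stand; what a row does not reach is not made up. A row lasts 1/10 s, in which the tool goes at most 50 mm and 8.59 degrees, less where a joint would pass 70% of its speed; a pose out of reach is approached as far as the arm can. A call is refused whole if a number of a shift passes 0.05 or a number of a turn 0.15, either way. A call with a gripper value outside its range is refused whole. The fingers move at their own pace and stop on an object; FORCE is the grip in N (left out, the last holds). Time passes only in rows, so rows that do not move let the fingers close. It gives the time, the measured TCP pose, the force and the opening at its end, in the units of the state.
- observe(): the state, without advancing time (a new reading comes with each control period).
- get_image(name): name is "side" or "top"; returns (picture, depth): 384x512x3 uint8, blue, green, red; 384x512 float32, m along the optical axis (not along the pixel's ray), 0 where there is no reading.
- get_calibration(name): a dict with "camera_matrix" (3x3 intrinsics, pixels), "pose" (4x4, takes a point from camera to world coordinates). Camera axes: x right, y down, z forward; pixel columns grow to the right and rows downward; lengths in m; the calibration is good to about 2 mm. A picture is of the moment at which its call begins. get_calibration takes no time and is no camera call.
- sign_off(): hands the job in, once; it reports no verdict.
The state is a dict: "clock": time; "joints": joint angles; "dq": joint speeds; "joint_efforts": joint torques, N m; "position": TCP position; "ee_rot": TCP orientation; "force": force on the tool from outside, world axes, zero at the start; "ft_torque": the same for the moment, N m; "width": opening from 0.0 (shut) to 1.0 (fully open).
Only numpy, scipy, OpenCV 4.12 (cv2) and the standard library are available. Lean on these libraries where they do the work, as an engineer would, in place of code of your own. Each camera call takes 0.05 s, during which the arm holds its last target. There are 200 camera calls.

### The job

The stones are sorted: close up the chest on the bench. Gently push its three open drawers fully home without slamming or forcing anything, then push the tab of the lock bar on its top all the way to the left, as you face the drawers, so that the bar's lugs stand in front of all three drawers. Everything else on the bench and on the chest stays where it is.

Things in the scene. Friction and masses are not known exactly. Their poses are not given: they have to be found in the camera images.
- chest: Low wooden stone chest fixed to the bench, 320 mm wide, 66 mm high; origin under it on the bench. Its x axis points from the drawer fronts to the back, y to the left seen from the front. The case runs from x = -80 to +70 mm. Three drawers side by side at y = +102, 0, -102 mm hold fixed stock. At the top's left end a fixed padlock eye rises to 84 mm.
- drawer_left (a joint): How far the left drawer (chest y = +102 mm) is open, m: 0 is fully home, positive is out to the chest's -x. Its front is 88 mm wide, 14 mm thick, from 6 to 64 mm above the bench, its face at chest x = -94 mm when shut. It slides with about 1.2 N of friction and stays where it is left.
- left_knob (a point): Middle of the outer end of the left drawer's brass knob, which is 17 mm across, 17 mm proud of the face and 32 mm above the bench; moves with the drawer.
- drawer_middle (a joint): How far the middle drawer (chest y = 0 mm) is open, m: 0 is fully home, positive is out to the chest's -x. Its front is 88 mm wide, 14 mm thick, from 6 to 64 mm above the bench, its face at chest x = -94 mm when shut. It slides with about 1.2 N of friction and stays where it is left.
- middle_knob (a point): Middle of the outer end of the middle drawer's brass knob, which is 17 mm across, 17 mm proud of the face and 32 mm above the bench; moves with the drawer.
- drawer_right (a joint): How far the right drawer (chest y = -102 mm) is open, m: 0 is fully home, positive is out to the chest's -x. Its front is 88 mm wide, 14 mm thick, from 6 to 64 mm above the bench, its face at chest x = -94 mm when shut. It slides with about 1.2 N of friction and stays where it is left.
- right_knob (a point): Middle of the outer end of the right drawer's brass knob, which is 17 mm across, 17 mm proud of the face and 32 mm above the bench; moves with the drawer.
- lock_bar (a joint): Slide of the flat steel lock bar across the chest's top just behind the drawer fronts, m: 0 unlocked, 0.026 its stop when locked; grows to the chest's +y (left), takes about 1.5 N. Its upper side and two brass keepers reach 76 mm above the bench. It carries three hooked lugs in front of the case. A drawer more than 3 mm out blocks it.
- middle_lug (a point): Lower end of the bar's middle lug, 49 mm above the bench. The three lugs, 10 mm wide, hang in front of the case, 8 mm proud of the shut fronts: when unlocked in the 14 mm gaps to the right of each drawer (chest y = +51, -51, -153 mm), when locked in front of the drawers.
- bar_tab (a point): Point on the right-hand (chest -y) side of the bar's upright tab with a black grip, at the bar's right end: the face to push to the left. 90 mm above the bench; the tab is 20 mm along chest x by 8 mm and rises to 99 mm above the bench; moves with the bar.
- ring_box: Bystander: closed white leatherette ring box, 50 x 50 x 34 mm; origin in the middle of its underside.
- bench_block: Bystander: square steel block, 65 x 65 x 19 mm; origin in the middle of its underside.
- solder_spool: Bystander: small green wire spool, 65 x 46 x 23 mm; origin in the middle of its underside.
- loupe: Bystander: black and white folding loupe, 27 x 42 x 13 mm, lying on the back half of the chest's top; origin in the middle of its underside.

How it is judged:
By the outcome, as a careful person would: the job done as asked, in the order asked, and still so for the second after the job is handed in, with the robot touching nothing.
It also fails if it takes over 58 s, if anything falls off the work surface, if the arm or the gripper's body presses on something with over 40 N, if the wrist force passes 120 N, or if a joint passes its speed limit or range.

## Working session

There is one attempt and no reset: what is moved stays moved. The work goes in short steps, Python scripts to look and compute and a shell command to move; the robot and the scene stay as the last step left them, time stands still between calls to the robot, and variables do not carry over. Pictures are saved under pics/ and viewed, about 8 in all and at most 12, crops included, and the job is handed in when it is done.

```bash
ls; mkdir -p pics; python3 - <<'E'
from cell import *
import cv2,numpy as np
np.set_printoptions(precision=4,suppress=True)
s=observe();print(s)
for n in("top","side"):
    im,d=get_image(n);cv2.imwrite(f"pics/{n}0.png",im);np.save(f"pics/{n}0.npy",d)
    c=get_calibration(n);print(n,c["camera_matrix"],c["pose"])
E
```

```text
pics
{'clock': 0.0, 'joints': array([-1.2276,  0.4352,  0.025 ,  1.5741, -0.0116,  1.134 , -0.0751]), 'dq': array([-0.0019, -0.0001, -0.0004, -0.0005,  0.0013, -0.0003, -0.0004]), 'joint_efforts': array([ -0.0004, -66.7839,   0.9849, -31.4474,  -0.0606,   0.0425,
         0.0002]), 'position': array([0.2693, 0.5635, 0.226 ]), 'ee_rot': array([ 0.3484,  1.5426, -0.3508]), 'force': array([ 0.2975, -0.3804, -0.5862]), 'ft_torque': array([-0.0042, -0.0488,  0.0243]), 'width': 0.9977994912299893}
top [[356.2048   0.     257.289 ]
 [  0.     356.2048 192.977 ]
 [  0.       0.       1.    ]] [[ 0.0191 -0.9848  0.1728  0.3615]
 [-0.9997 -0.0215 -0.0116 -0.054 ]
 [ 0.0151 -0.1725 -0.9849  1.2007]
 [ 0.      0.      0.      1.    ]]
side [[364.03     0.     256.907 ]
 [  0.     364.03   195.8254]
 [  0.       0.       1.    ]] [[ 0.9344 -0.1961  0.2974  0.2991]
 [-0.3561 -0.4954  0.7923 -0.7735]
 [-0.008  -0.8462 -0.5328  0.5589]
 [ 0.      0.      0.      1.    ]]
```

View pics/top0.png

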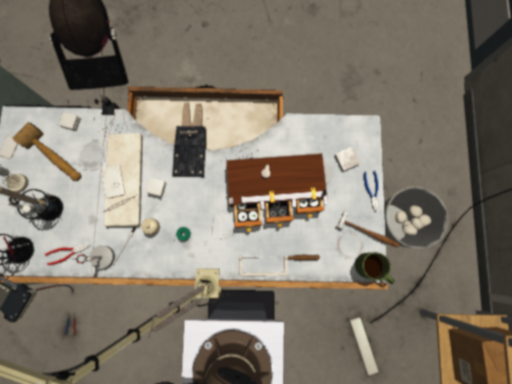

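View pics/side0.png

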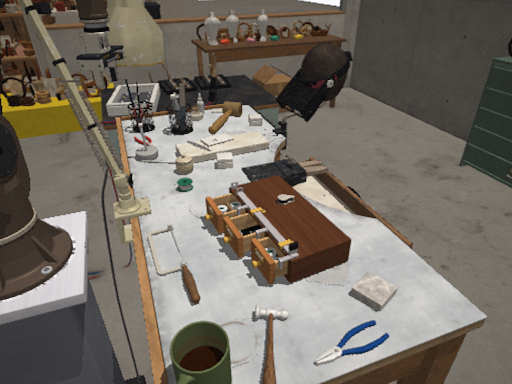

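```bash
cat > h.py <<'E'
import numpy as np,cv2
from cell import *
np.set_printoptions(precision=4,suppress=True)
def ray(n,u,v,z):
    c=get_calibration(n);K,T=c["camera_matrix"],c["pose"]
    r=T[:3,:3]@np.linalg.solve(K,[u,v,1.]);o=T[:3,3]
    return o+r*(z-o[2])/r[2]
def proj(n,p):
    c=get_calibration(n);K,T=c["camera_matrix"],c["pose"]
    q=K@(T[:3,:3].T@(np.array(p)-T[:3,3]));return q[:2]/q[2]
def crop(n,im,x,y,w,h,k,f):
    cv2.imwrite(f,cv2.resize(im[y:y+h,x:x+w],None,fx=k,fy=k,interpolation=cv2.INTER_CUBIC))
E
python3 - <<'E'
from h import *
a=cv2.imread("pics/top0.png");b=cv2.imread("pics/side0.png")
A=cv2.resize(a[145:245,215:335],None,fx=5,fy=5,interpolation=3)
crop("top",a,215,145,130,100,6,"pics/topc.png")
crop("side",b,195,165,160,120,5,"pics/sidec.png")
for n in("top","side"):print(n,proj(n,(0,0,0)),proj(n,(.27,.564,.227)),proj(n,(.27,.564,.4)))
E
```

```text
top [232.1314 371.7955] [ 15.8946 286.146 ] [-36.611  292.9957]
side [ 13.0527 261.557 ] [108.4395  84.3288] [95.9461 28.357 ]
```

View pics/topc.png

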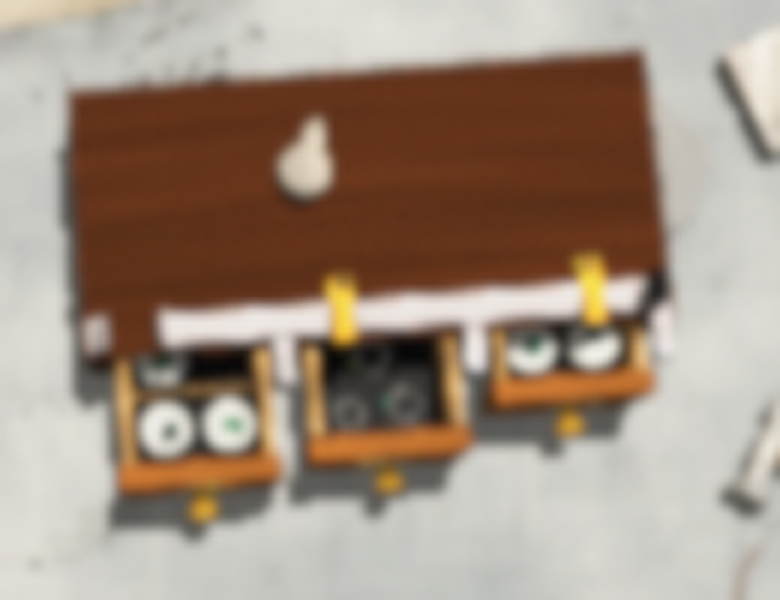

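View pics/sidec.png

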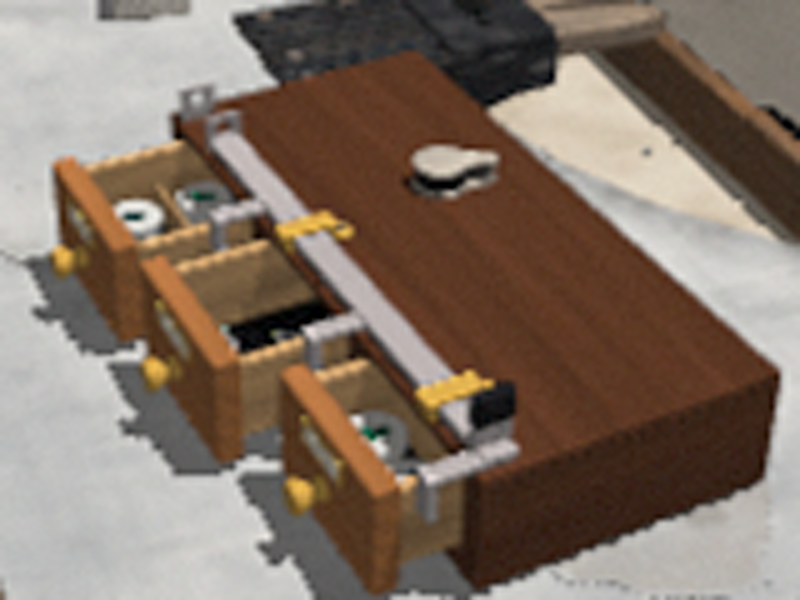

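```bash
python3 - <<'E'
from h import *
from scipy.optimize import least_squares
T=lambda x,y:("top",(x+.5)/6-.5+215,(y+.5)/6-.5+145)
S=lambda x,y:("side",(x+.5)/5-.5+195,(y+.5)/5-.5+165)
obs=[((.07,.16,.066),T(72,93)),((.07,-.16,.066),T(641,53)),((.07,-.16,.066),S(778,375)),((.07,.16,.066),S(418,52)),((-.08,.16,.066),S(172,118)),((-.08,-.16,0),S(475,588))]
kn=[(.102,T(204,510),S(65,262)),(0,T(390,483),S(156,373)),(-.102,T(570,425),S(300,493))]
tab=[T(652,290),S(492,402)]
def W(p,x,y,z):
    c,s=np.cos(p[2]),np.sin(p[2]);return (p[0]+c*x-s*y,p[1]+s*x+c*y,z)
def f(p):
    r=[proj(n,W(p,*m))-np.array([u,v]) for m,(n,u,v) in obs]
    for (y,t,sd),o in zip(kn,p[3:6]):
        for q in(t,sd): r.append(proj(q[0],W(p,-.094-.0085-o,y,.032))-np.array(q[1:]))
    for q in tab: r.append(proj(q[0],W(p,p[6],p[7],.09))-np.array(q[1:]))
    return np.concatenate(r)
s=least_squares(f,[.5,-.1,0,.05,.05,.05,-.07,-.15],loss="soft_l1")
print(s.x,np.degrees(s.x[2]));print(f(s.x).reshape(-1,2))
p=s.x
for y,o in zip((.102,0,-.102),p[3:6]):print("knob",W(p,-.111-o,y,.032))
print("tab",W(p,p[6],p[7],.09), "tool x if...",)
d=np.load("pics/top0.npy");K=get_calibration("top");
for u,v in((277,165),(250,170),(300,170)):
    z=d[v,u];q=K["pose"]@np.append(np.linalg.solve(K["camera_matrix"],[u,v,1])*z,1);print(q)
E
```

```text
[ 0.614  -0.1252  0.0946  0.0588  0.0516  0.0277 -0.0663 -0.1444] 5.417498067343609
[[-1.5532 -0.2105]
 [ 0.3011 -0.2198]
 [ 1.204   0.0549]
 [-0.0834 -0.1762]
 [-0.5546 -0.8553]
 [-0.3368  3.1519]
 [-0.8244  0.1728]
 [ 0.1985  0.3582]
 [-0.9729  0.1426]
 [ 0.213   0.5433]
 [-0.8404  0.3041]
 [ 0.4192  0.8739]
 [-0.3913 -0.1648]
 [-0.0121  0.4223]]
knob (np.float64(0.43528255981332786), np.float64(-0.03972925887759743), 0.032)
knob (np.float64(0.45215152177577733), np.float64(-0.14058713471426879), 0.032)
knob (np.float64(0.48554675451996643), np.float64(-0.23987772566611634), 0.032)
tab (np.float64(0.5616143433912075), np.float64(-0.2752308716761852), 0.09) tool x if...
[ 0.6551 -0.1302  0.0664  1.    ]
[ 0.636  -0.0421  0.0674  1.    ]
[ 0.6398 -0.2057  0.067   1.    ]
```

```bash
python3 - <<'E'
from h import *
from scipy.spatial.transform import Rotation as R
for n,pts in(("top",[(205,285),(195,298),(170,312),(145,326),(120,342),(90,360),(30,378),(15,300),(230,345),(85,20)]),("side",[(125,190),(110,155),(95,120),(75,80),(58,40),(45,5),(95,30),(105,52),(140,40),(60,230),(10,150)])):
    d=np.load(f"pics/{n}0.npy");K=get_calibration(n)
    for u,v in pts:
        z=np.median(d[v-1:v+2,u-1:u+2]);print(n,u,v,z,(K["pose"]@np.append(np.linalg.solve(K["camera_matrix"],[u,v,1])*z,1))[:3])
M=R.from_rotvec(observe()["ee_rot"]);print(M.as_matrix())
a=.0946
G=np.array([[0,0,-1],[-np.sin(a),np.cos(a),0],[0,0,0]],float).T
G[:,0]=[0,0,-1];G[:,1]=[-np.sin(a),np.cos(a),0];G[:,2]=np.cross(G[:,0],G[:,1])
for s in(1,-1):
    H=G.copy();H[:,1:]*=s;print(s,(M.inv()*R.from_matrix(H)).as_rotvec())
E
```

```text
top 205 285 1.0426145 [0.2735 0.0811 0.125 ]
top 195 298 2.0216382 [ 0.1171  0.2632 -0.8986]
top 170 312 0.8941078 [0.2176 0.1483 0.2652]
top 145 326 0.80768204 [0.1992 0.1847 0.3493]
top 120 342 0.73821634 [0.1795 0.2153 0.416 ]
top 90 360 0.66733795 [0.1627 0.2449 0.4847]
top 30 378 0.6067253 [0.1486 0.3192 0.5429]
top 15 300 0.82693017 [0.2489 0.4934 0.3348]
top 230 345 1.1049603 [0.0864 0.0077 0.0298]
top 85 20 1.0124463 [1.0112 0.4344 0.2809]
side 125 190 0.9235359 [0.2639 0.0847 0.0821]
side 110 155 0.89376414 [0.2475 0.1127 0.1705]
side 95 120 0.8620192 [0.2324 0.1349 0.2547]
side 75 80 0.83825237 [0.2092 0.1719 0.3414]
side 58 40 3.6675375 [-0.1751  3.6236 -0.0505]
side 45 5 0.0 [ 0.2991 -0.7735  0.5589]
side 95 30 1.1078359 [0.267  0.5297 0.3997]
side 105 52 1.1504223 [0.2817 0.5341 0.3345]
side 140 40 1.2968881 [0.4044 0.6773 0.3411]
side 60 230 0.8857058 [0.0985 0.0576 0.0205]
side 10 150 0.708616 [0.0782 0.0032 0.2607]
[[-0.0005  0.4312  0.9022]
 [-0.0013  0.9022 -0.4312]
 [-1.     -0.0014  0.0001]]
1 [-0.5405 -0.0002  0.0014]
-1 [2.6011 0.0019 0.0003]
```

```bash
python3 -c "
import cv2
a=cv2.imread('pics/side0.png')[0:260,0:180];cv2.imwrite('pics/lamp.png',cv2.resize(a,None,fx=2.3,fy=2.3))"
```

```text
(no output)
```

View pics/lamp.png

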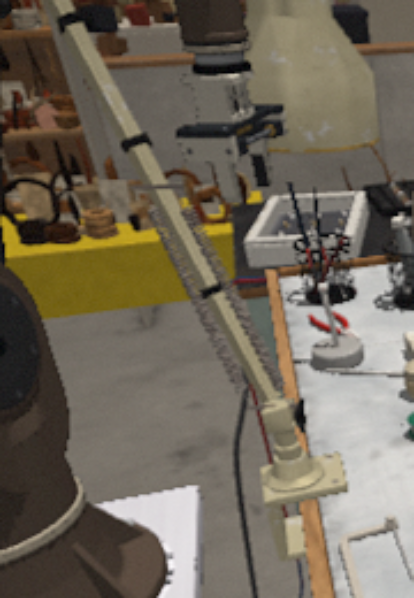

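```bash
python3 -m handwheel '[[0,-0.02,0,0,-0.135,0,0],[0,-0.02,0,0,-0.135,0,0],[0,-0.02,0,0,-0.135,0,0],[0,-0.02,0,0,-0.135,0,0],[0,0,0,0.025,0,0,0],[0,0,0,0.025,0,0,0]]' 5; python3 - <<'E'
from h import *
print(observe()["joints"])
for q in((290,258),(318,257),(262,265),(285,275),(240,258),(340,222)):print(q,ray("top",*q,.01))
E
```

```text
clock: 0.7
position: [0.3192, 0.569, 0.3075]
ee_rot: [-0.075, 1.569, 0.076]
force: [0.9, 0.0, -0.2]
width: 0.525
[-1.0974  0.4361 -0.0679  1.3696  0.0291  1.3358  0.5012]
(290, 258) [ 0.3554 -0.1799  0.01  ]
(318, 257) [ 0.3604 -0.2724  0.01  ]
(262, 265) [ 0.331 -0.088  0.01 ]
(285, 275) [ 0.3004 -0.1637  0.01  ]
(240, 258) [ 0.3522 -0.0154  0.01  ]
(340, 222) [ 0.4775 -0.3476  0.01  ]
```

```bash
python3 -m handwheel '[[0,0,-0.034,0.02,0,0,0],[0,0,-0.034,0.02,0,0,0],[0,0,-0.034,0.02,0,0,0],[0,0,-0.034,0.02,0,0,0],[0,0,-0.034,0.02,0,0,0],[0,0,-0.034,0.02,0,0,0],[0,0,-0.034,0.02,0,0,0],[0,0,-0.034,0.02,0,0,0],[0,0,-0.034,0.02,0,0,0],[0,0,-0.034,0.02,0,0,0]]'; python3 -c "
from h import *
print(observe()['joints'])"
```

```text
clock: 1.7
position: [0.5509, 0.2474, 0.3064]
ee_rot: [-0.074, 1.57, 0.074]
force: [1.6, -0.9, -0.2]
width: 0.005
[-0.552   0.348   0.0584  1.5072 -0.0208  1.2876  1.1738]
```

```bash
python3 -m handwheel '[[0,0,-0.04,-0.012,0,0,0],[0,0,-0.04,-0.012,0,0,0],[0,0,-0.04,-0.012,0,0,0],[0,0,-0.04,-0.012,0,0,0],[0,0,-0.04,-0.012,0,0,0],[0,0,-0.04,-0.012,0,0,0],[0,0,-0.04,-0.012,0,0,0],[0,0,-0.04,-0.012,0,0,0],[0,0,-0.04,-0.012,0,0,0],[0,0,-0.04,-0.012,0,0,0]]' && python3 -m handwheel '[[0,0.02,-0.04,-0.018,0,0,0],[0,0.02,-0.04,-0.018,0,0,0],[0,0.02,0,0,0,-0.1,0],[0,0,0,0,0,0,0]]'; python3 -c "
from h import *
print(observe()['joints'])"
```

```text
clock: 2.7
position: [0.4676, -0.1621, 0.3066]
ee_rot: [-0.074, 1.57, 0.074]
force: [1.6, 0.5, 0.5]
width: 0.006
clock: 3.1
position: [0.4352, -0.2443, 0.2436]
ee_rot: [-0.063, 1.474, 0.074]
force: [-1.0, 0.2, 0.1]
width: 0.001
[ 0.1485  0.1641  0.3425  1.9323 -0.1319  0.9797  2.213 ]
```

```bash
python3 -m handwheel '[[0,0.027,0,-0.0027,0,0,0],[0,0.027,0,-0.0027,0,0,0],[0,0.027,0,-0.0027,0,0,0],[0,0.027,0,-0.0027,0,0,0],[0,0.027,0,-0.0027,0,0,0],[0,0.027,0,-0.0027,0,0,0],[0,0.027,0,-0.0027,0,0,0],[0,0.025,0,-0.0027,0,0,0],[0,0,0,0,0,0,0]]'; python3 - <<'E'
from h import *
for n in("top","side"):
    im,d=get_image(n);cv2.imwrite(f"pics/{n}1.png",im)
a=cv2.imread("pics/side1.png")
crop("s",a,170,140,180,140,4,"pics/s1c.png")
E
```

```text
clock: 4.0
position: [0.4401, -0.2415, 0.0296]
ee_rot: [-0.068, 1.474, 0.081]
force: [-0.3, -0.7, 0.6]
width: 0.004
```

View pics/s1c.png

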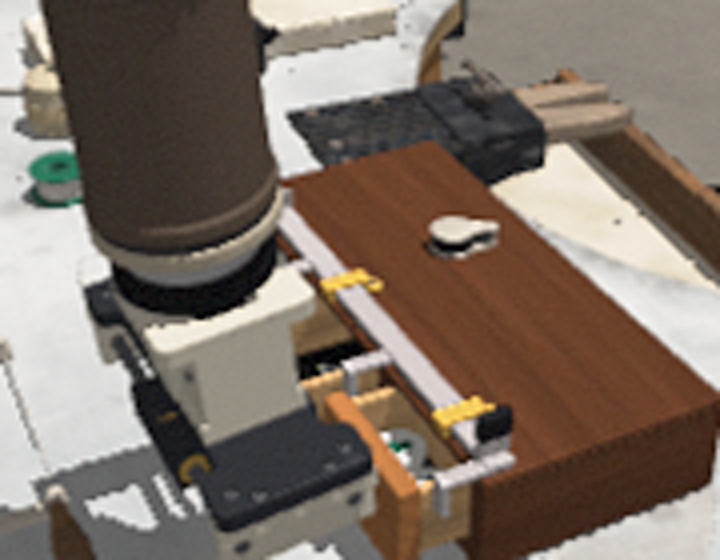

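```bash
python3 -m handwheel '[[0,0.0008,0,0.008,0,0,0],[0,0.0008,0,0.008,0,0,0],[0,0.0008,0,0.008,0,0,0],[0,0.0003,0,0.003,0,0,0],[0,0.0003,0,0.003,0,0,0],[0,0.0003,0,0.003,0,0,0],[0,0.0003,0,0.003,0,0,0],[0,0.0003,0,0.003,0,0,0],[0,0.0003,0,0.003,0,0,0]]'; python3 -m handwheel '[[0,0.0003,0,0.003,0,0,0],[0,0.0003,0,0.003,0,0,0],[0,0.0003,0,0.003,0,0,0],[0,0.0003,0,0.003,0,0,0]]'
```

```text
clock: 5.0
position: [0.4818, -0.2397, 0.0315]
ee_rot: [-0.069, 1.47, 0.076]
force: [-0.9, -0.4, 0.1]
width: 0.008
clock: 5.4
position: [0.4943, -0.2384, 0.0316]
ee_rot: [-0.069, 1.47, 0.077]
force: [-1.8, -0.2, -0.2]
width: 0.003
```

```bash
python3 -m handwheel '[[0,0.0004,0,0.002,0,0,0],[0,0.0004,0,0.002,0,0,0],[0,0.0004,0,0.002,0,0,0]]'; python3 -m handwheel '[[0,0.0002,0,0.0015,0,0,0],[0,0.0002,0,0.0015,0,0,0]]'
```

```text
clock: 5.7
position: [0.5003, -0.238, 0.0311]
ee_rot: [-0.069, 1.47, 0.076]
force: [-0.8, -0.5, 1.4]
width: 0.008
clock: 5.9
position: [0.5028, -0.2377, 0.0309]
ee_rot: [-0.069, 1.47, 0.077]
force: [-5.6, -0.8, 2.4]
width: 0.008
```

```bash
python3 -m handwheel '[[0,0,0,0,0,0,0]]';python3 -m handwheel '[[0,0.0001,0,0.001,0,0,0]]'; python3 -m handwheel '[[0,0,0,0,0,0,0]]'
```

```text
clock: 6.0
position: [0.5026, -0.2378, 0.0308]
ee_rot: [-0.069, 1.471, 0.076]
force: [-2.1, -0.8, 1.8]
width: 0.005
clock: 6.1
position: [0.503, -0.2377, 0.0307]
ee_rot: [-0.068, 1.471, 0.076]
force: [-7.7, -1.9, 3.9]
width: 0.004
clock: 6.2
position: [0.5028, -0.2378, 0.0307]
ee_rot: [-0.068, 1.472, 0.076]
force: [-7.1, -0.7, 4.0]
width: 0.006
```

```bash
python3 -m handwheel '[[0,-0.001,0,-0.01,0,0,0],[0,-0.002,0,-0.025,0,0,0],[0,-0.002,0,-0.025,0,0,0],[0,-0.001,0,-0.02,0,0,0],[0,0,0.034,0,0,0,0],[0,0,0.034,0,0,0,0],[0,0,0.034,0,0,0,0],[0,0,0,0,0,0,0]]'
```

```text
clock: 7.0
position: [0.4139, -0.1391, 0.0289]
ee_rot: [-0.072, 1.47, 0.083]
force: [-0.5, -0.1, 0.2]
width: 0.005
```

```bash
python3 -m handwheel '[[0,0.001,-0.002,0.01,0,0,0],[0,0.001,-0.002,0.01,0,0,0],[0,0.0003,0,0.003,0,0,0],[0,0.0003,0,0.003,0,0,0],[0,0.0003,0,0.003,0,0,0],[0,0.0003,0,0.003,0,0,0],[0,0.0003,0,0.003,0,0,0],[0,0.0003,0,0.003,0,0,0],[0,0.0003,0,0.003,0,0,0]]'; python3 -m handwheel '[[0,0.0004,0,0.004,0,0,0],[0,0.0004,0,0.004,0,0,0],[0,0.0004,0,0.004,0,0,0],[0,0.0004,0,0.004,0,0,0],[0,0.0004,0,0.004,0,0,0]]'
```

```text
clock: 7.9
position: [0.4562, -0.1437, 0.0289]
ee_rot: [-0.069, 1.47, 0.077]
force: [-1.2, -0.9, 0.1]
width: 0.006
clock: 8.4
position: [0.4765, -0.1417, 0.0289]
ee_rot: [-0.069, 1.47, 0.077]
force: [-1.6, -0.1, -1.3]
width: 0.006
```

```bash
python3 -m handwheel '[[0,0.0003,0,0.003,0,0,0],[0,0.0003,0,0.003,0,0,0],[0,0.0003,0,0.003,0,0,0],[0,0.0002,0,0.002,0,0,0],[0,0.0002,0,0.002,0,0,0]]'; python3 -m handwheel '[[0,0.0002,0,0.0015,0,0,0]]';python3 -m handwheel '[[0,0.0002,0,0.0015,0,0,0]]'
```

```text
clock: 8.9
position: [0.4892, -0.1405, 0.0289]
ee_rot: [-0.069, 1.47, 0.077]
force: [-1.2, 0.2, -0.3]
width: 0.006
clock: 9.0
position: [0.4908, -0.1403, 0.0289]
ee_rot: [-0.069, 1.47, 0.077]
force: [-1.1, -0.0, -0.2]
width: 0.007
clock: 9.1
position: [0.4922, -0.1402, 0.0289]
ee_rot: [-0.069, 1.47, 0.077]
force: [-1.0, 0.2, 0.3]
width: 0.008
```

```bash
python3 -m handwheel '[[0,0.0001,0,0.001,0,0,0],[0,0,0,0,0,0,0]]'
```

```text
clock: 9.3
position: [0.4929, -0.1402, 0.0288]
ee_rot: [-0.069, 1.47, 0.077]
force: [-1.9, -1.0, 0.7]
width: 0.003
```

```bash
python3 -m handwheel '[[0,0.0001,0,0.001,0,0,0]]';python3 -m handwheel '[[0,0.0001,0,0.001,0,0,0]]'; python3 -m handwheel '[[0,0,0,0,0,0,0]]'
```

```text
clock: 9.4
position: [0.4932, -0.1401, 0.0287]
ee_rot: [-0.069, 1.471, 0.077]
force: [-6.0, -0.9, 2.6]
width: 0.01
clock: 9.5
position: [0.4933, -0.14, 0.0285]
ee_rot: [-0.068, 1.473, 0.077]
force: [-8.6, -1.2, 5.7]
width: 0.006
clock: 9.6
position: [0.4933, -0.1401, 0.0285]
ee_rot: [-0.068, 1.473, 0.077]
force: [-7.9, -1.5, 4.7]
width: 0.004
```

```bash
python3 -m handwheel '[[0,-0.001,0,-0.01,0,0,0],[0,-0.0025,0,-0.025,0,0,0],[0,-0.0025,0,-0.025,0,0,0],[0,-0.0025,0,-0.028,0,0,0],[0,0,0.036,0,0,0,0],[0,0,0.036,0,0,0,0],[0,0,0.037,0,0,0,0],[0,0,0,0,0,0,0]]'
```

```text
clock: 10.4
position: [0.3966, -0.0349, 0.0286]
ee_rot: [-0.074, 1.469, 0.084]
force: [0.3, -0.8, -0.6]
width: 0.002
```

```bash
python3 -m handwheel '[[0,0.001,-0.003,0.01,0,0,0],[0,0.001,-0.003,0.01,0,0,0],[0,0.0003,0,0.003,0,0,0],[0,0.0003,0,0.003,0,0,0],[0,0.0003,0,0.003,0,0,0],[0,0.0003,0,0.003,0,0,0],[0,0.0003,0,0.003,0,0,0],[0,0.0003,0,0.003,0,0,0],[0,0.0003,0,0.003,0,0,0],[0,0.0003,0,0.003,0,0,0]]'; python3 -m handwheel '[[0,0.0004,0,0.004,0,0,0],[0,0.0004,0,0.004,0,0,0],[0,0.0004,0,0.004,0,0,0],[0,0.0004,0,0.004,0,0,0],[0,0.0004,0,0.004,0,0,0]]'
```

```text
clock: 11.4
position: [0.4416, -0.0415, 0.0285]
ee_rot: [-0.069, 1.47, 0.077]
force: [-2.0, -0.7, -0.9]
width: 0.006
clock: 11.9
position: [0.4618, -0.0396, 0.0286]
ee_rot: [-0.069, 1.47, 0.077]
force: [-1.4, -0.3, -2.1]
width: 0.004
```

```bash
python3 -m handwheel '[[0,0.0003,0,0.003,0,0,0],[0,0.0003,0,0.003,0,0,0],[0,0.0003,0,0.003,0,0,0],[0,0.0003,0,0.003,0,0,0],[0,0.0002,0,0.002,0,0,0]]'
```

```text
clock: 12.4
position: [0.4758, -0.0383, 0.0286]
ee_rot: [-0.069, 1.47, 0.077]
force: [-1.8, -0.4, -0.6]
width: 0.007
```

```bash
python3 -m handwheel '[[0,0.0002,0,0.002,0,0,0],[0,0.0002,0,0.002,0,0,0],[0,0.0002,0,0.0015,0,0,0]]';python3 -m handwheel '[[0,0.0001,0,0.001,0,0,0]]';  python3 -m handwheel '[[0,0.0001,0,0.001,0,0,0]]'; python3 -m handwheel '[[0,0,0,0,0,0,0]]'
```

```text
clock: 12.7
position: [0.4811, -0.0378, 0.0286]
ee_rot: [-0.069, 1.47, 0.077]
force: [-1.7, -0.5, -1.0]
width: 0.006
clock: 12.8
position: [0.4822, -0.0377, 0.0285]
ee_rot: [-0.069, 1.47, 0.077]
force: [-0.8, 0.2, -0.5]
width: 0.005
clock: 12.9
position: [0.4831, -0.0376, 0.0285]
ee_rot: [-0.069, 1.47, 0.077]
force: [-1.8, 0.4, 0.0]
width: 0.005
clock: 13.0
position: [0.4829, -0.0377, 0.0285]
ee_rot: [-0.069, 1.47, 0.077]
force: [-0.7, 0.2, -0.2]
width: 0.005
```

```bash
python3 -m handwheel '[[0,0.0001,0,0.001,0,0,0]]';  python3 -m handwheel '[[0,0.0001,0,0.001,0,0,0]]'; python3 -m handwheel '[[0,0,0,0,0,0,0]]'
```

```text
clock: 13.1
position: [0.4832, -0.0376, 0.0283]
ee_rot: [-0.069, 1.471, 0.077]
force: [-5.5, -0.1, 1.9]
width: 0.009
clock: 13.2
position: [0.4833, -0.0375, 0.0282]
ee_rot: [-0.069, 1.472, 0.077]
force: [-9.1, -1.0, 4.6]
width: 0.007
clock: 13.3
position: [0.4833, -0.0376, 0.0281]
ee_rot: [-0.069, 1.473, 0.077]
force: [-6.2, -0.0, 3.4]
width: 0.01
```

```bash
python3 -m handwheel '[[0,-0.001,0,-0.01,0,0,0],[0,-0.0025,0,-0.025,0,0,0],[0,-0.0025,0,-0.025,0,0,0],[0,-0.035,0,0.0035,0,0,0],[0,-0.035,0,0.0035,0,0,0],[0,-0.035,0,0.0035,0,0,0],[0,-0.035,0,0.0035,0,0,0],[0,0,-0.03,0,0,0.1,0],[0,0,-0.04,0,0,0,0],[0,0,-0.04,0,0,0,0]]'; python3 -m handwheel '[[0,0,-0.04,0.01,0,0,0],[0,0,-0.04,0.02,0,0,0],[0,0,-0.04,0.02,0,0,0],[0,0,-0.04,0.03,0,0,0],[0,0,-0.02,0.03,0,0,0],[0,0,0,0,0,0,0]]'; python3 - <<'E'
from h import *
im,d=get_image("top");cv2.imwrite("pics/top2.png",im)
im,d=get_image("side");cv2.imwrite("pics/side2.png",im);crop("s",im,190,130,180,140,4,"pics/s2c.png")
E
```

```text
clock: 14.3
position: [0.4366, -0.1535, 0.1701]
ee_rot: [-0.076, 1.566, 0.076]
force: [-0.2, 0.2, -0.8]
width: 0.002
clock: 14.9
position: [0.5649, -0.3242, 0.1686]
ee_rot: [-0.076, 1.567, 0.071]
force: [-0.1, -0.3, -1.0]
width: 0.008
```

View pics/s2c.png

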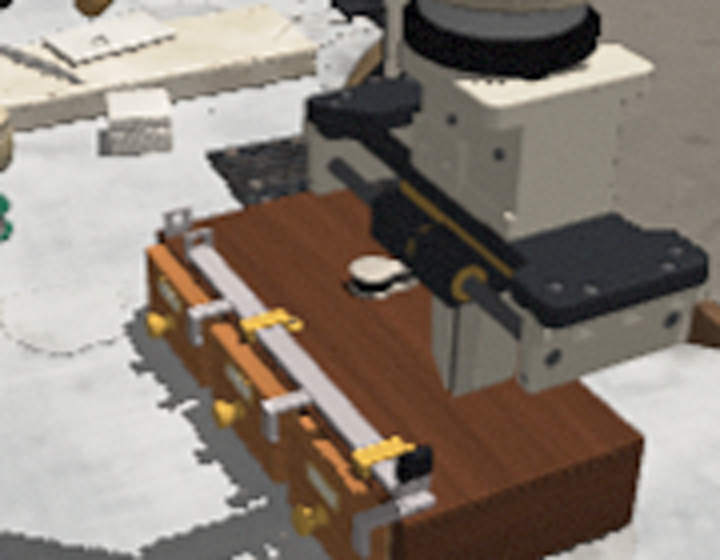

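```bash
python3 -m handwheel '[[0,0.025,0,0,0,0,0],[0,0.025,0,0,0,0,0],[0,0.02,0,0,0,0,0],[0,0.012,0,0,0,0,0],[0,0,0,0,0,0,0]]'; python3 -m handwheel '[[0,0,0.006,0,0,0,0],[0,0,0.006,0,0,0,0],[0,0,0.003,0,0,0,0],[0,0,0.003,0,0,0,0],[0,0,0.002,0,0,0,0],[0,0,0.002,0,0,0,0],[0,0,0.002,0,0,0,0]]';python3 -m handwheel '[[0,0,0.002,0,0,0,0],[0,0,0.002,0,0,0,0],[0,0,0.002,0,0,0,0],[0,0,0.002,0,0,0,0]]'
```

```text
clock: 15.5
position: [0.5604, -0.3203, 0.0861]
ee_rot: [-0.073, 1.572, 0.075]
force: [0.3, -0.5, 0.8]
width: 0.002
clock: 16.2
position: [0.5595, -0.298, 0.0874]
ee_rot: [-0.074, 1.569, 0.073]
force: [-0.1, -1.3, 0.3]
width: 0.005
clock: 16.6
position: [0.5587, -0.2897, 0.0873]
ee_rot: [-0.074, 1.569, 0.074]
force: [1.0, -2.5, 0.6]
width: 0.005
```

```bash
python3 -m handwheel '[[0,0,0.002,0,0,0,0],[0,0,0.002,0,0,0,0],[0,0,0.002,0,0,0,0],[0,0,0.002,0,0,0,0]]';python3 -m handwheel '[[0,0,0.002,0,0,0,0],[0,0,0.002,0,0,0,0],[0,0,0.0015,0,0,0,0]]'
```

```text
clock: 17.0
position: [0.5579, -0.2816, 0.0872]
ee_rot: [-0.074, 1.57, 0.074]
force: [0.1, -1.7, 0.8]
width: 0.007
clock: 17.3
position: [0.5574, -0.276, 0.0872]
ee_rot: [-0.074, 1.57, 0.074]
force: [0.6, -1.6, 0.6]
width: 0.006
```

```bash
for i in 1 2; do python3 -m handwheel '[[0,0,0.001,0,0,0,0]]'; done
```

```text
clock: 17.4
position: [0.5573, -0.2751, 0.0872]
ee_rot: [-0.074, 1.57, 0.074]
force: [-0.9, -1.5, 1.4]
width: 0.003
clock: 17.5
position: [0.5573, -0.2746, 0.0873]
ee_rot: [-0.074, 1.569, 0.073]
force: [0.5, -4.1, 0.6]
width: 0.002
```

```bash
python3 -m handwheel '[[0,0,0.001,0,0,0,0]]';python3 -m handwheel '[[0,0,0.001,0,0,0,0]]';python3 -m handwheel '[[0,0,0,0,0,0,0]]'; python3 - <<'E'
from h import *
im,d=get_image("side");crop("s",im,190,150,160,120,5,"pics/s3c.png")
E
```

```text
clock: 17.6
position: [0.5572, -0.2744, 0.0874]
ee_rot: [-0.075, 1.569, 0.072]
force: [0.6, -5.8, 0.0]
width: 0.005
clock: 17.7
position: [0.5572, -0.2741, 0.0876]
ee_rot: [-0.075, 1.569, 0.071]
force: [0.9, -8.9, 0.6]
width: 0.003
clock: 17.8
position: [0.5571, -0.2742, 0.0876]
ee_rot: [-0.075, 1.569, 0.071]
force: [1.6, -6.3, 0.7]
width: 0.003
```

View pics/s3c.png

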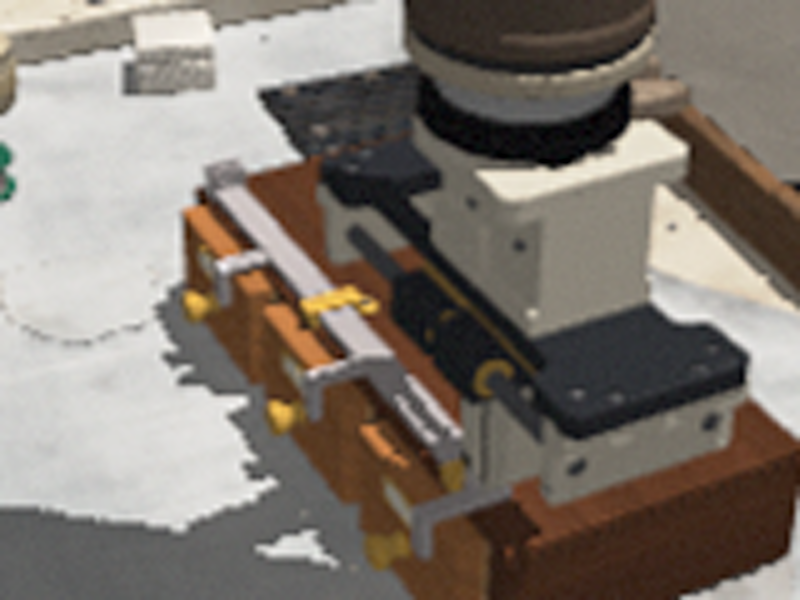

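The lugs now stand in front of all three drawers and the bar's left end is at the padlock eye. I'll back off and check.

```bash
python3 -m handwheel '[[0,0,-0.005,0,0,0,0],[0,0,-0.02,0,0,0,0],[0,0,-0.02,0,0,0,0],[0,-0.04,0,0,0,0,0],[0,-0.04,0,0,0,0,0],[0,-0.04,-0.03,0,0,0,0],[0,-0.02,-0.04,0,0,0,0],[0,0,-0.04,0,0,0,0],[0,0,0,0,0,0,0],[0,0,0,0,0,0,0]]'; python3 - <<'E'
from h import *
a,d=get_image("top");b,d=get_image("side")
A=cv2.resize(a[145:245,215:335],(480,400),interpolation=2);B=cv2.resize(b[160:290,190:350],(492,400),interpolation=2)
cv2.imwrite("pics/end.png",cv2.resize(np.hstack([A,B]),(800,330)))
E
```

```text
clock: 18.85
position: [0.5709, -0.4269, 0.2263]
ee_rot: [-0.072, 1.571, 0.074]
force: [-0.8, 0.1, 0.2]
width: 0.005
```

View pics/end.png

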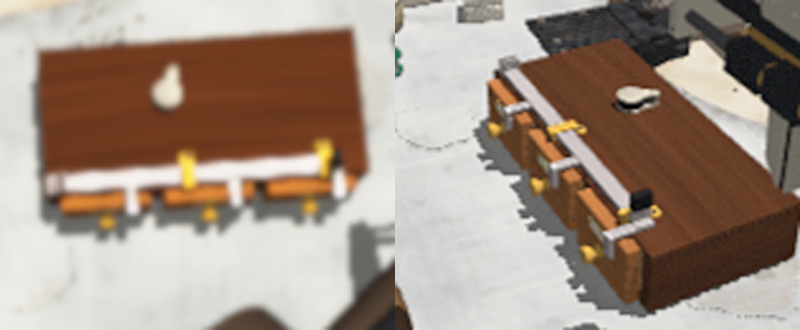

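The final view shows the drawers shut, the bar locked with its three lugs in front of the drawers, the loupe in place and the robot clear.

```bash
python3 -c "
from cell import *
print(sign_off())"
```

```text
the job is handed in; nothing more can be done
None
```

The chest is closed and locked, and I handed the job in at about 19 s of the 58 s allowed.

- **Drawers:** I pushed each one home by its knob at 10–40 mm/s, in the order right, middle, left. I stopped each time the force rose to about 8–9 N against the stop. The three end positions matched the fitted chest pose to within about 1 mm.
- **Lock bar:** I then pushed the tab about 26 mm to the left until it met its stop, at about 9 N.
- **Final check:** The last pictures, with the arm clear, show all three drawers shut and a lug in front of each. The bar's left end is at the padlock eye, and the loupe is where it was.
- **Not fully checked:** I never touched the ring box, bench block or spool. I did not measure their positions again at the end.
- **One disagreement:** In the first fit of the chest pose, one corner was about 3 px off. I took it as misread, and the contact positions later agreed with the fit.

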